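# Clamp a straightedge against a board with a slide clamp

## Robot

A 6-joint arm with a two-finger parallel gripper is mounted at the origin on the work surface. World frame = base frame: x ahead of the robot, y to its left, z up, the work surface at z = 0. Lengths are in m, angles in rad, forces in N, time in s.
With the tool pointing down it reaches from about 0.375 to 0.9 m from the base axis. Payload 3.1 kg.
Tool frame: the origin (TCP) lies midway between the tips of the shut fingers; the grasp point (between the pads) lies 19 mm behind it (manip.pinch_z is the distance from the TCP to the grasp point, in m); z points along the fingers, y is the line along which they close (so a half turn about z gives the same grasp; the last joint's range is limited). The gripper opens to 85 mm and grips with 20 to 120 N. Pads are 22 mm wide; open, the fingers measure 114 mm over their backs; the gripper's body (76 mm by 85 mm) begins 54 mm behind the grasp point. The pads swing forward as they close: fully open they stand 13 mm farther back than shut.
Start: joints at [-1.333, 0.527, 1.433, -0, 1.181, -0.178], TCP at [0.252, -0.572, 0.231] pointing down, gripper open.
Joint ranges: [-3.08, 3.08], [-0.75, 2.2], [0.22, 2.44], [-1.43, 4.57], [0, 2.65], [-2.85, 2.85]. Speed limits (rad/s): [2.79, 2.79, 3.14, 3.14, 3.14, 3.14].

## Interface

Orientations are given as a unit quaternion [x, y, z, w].
In Python, from station import manip, viewer, ticket gives the robot as it stands.
- The arm moves only by the shell command python3 -m creep 'ROWS' [FORCE]. ROWS is JSON, a list of rows, each an object with "slide": the shift along the tool's x, y, z in cm, a list of three; "angular": the turn, a rotation vector about the tool's x, y, z in rad, a list of three; "claw": the opening, from -1 (shut) to 1 (fully open). A call has 1 to 10 rows; each row shifts and turns the commanded pose from where the row before left it, along the tool's axes as they then stand; what a row does not reach is not made up. A row lasts 1/12 s, in which the tool goes at most 41.7 mm and 7.16 degrees, less where a joint would pass 70% of its speed; a pose out of reach is approached as far as the arm can. A call with a gripper value outside its range is refused whole. The fingers move at their own pace and stop on an object; FORCE is the grip in N (left out, the last holds). Time passes only in rows, so rows that do not move let the fingers close. It gives the time, the measured TCP pose, the force, the opening and the grip force at its end, in the units of the state.
- manip.sense(): the state, without advancing time (a new reading comes with each control period).
- viewer.snapshot(name): name is "scene" or "top" or "wrist"; returns the picture (400x640x3 uint8, blue, green, red); there is no depth.
- viewer.calibration(name): a dict with "fov_y" (degrees; the focal length in pixels is half the picture's height over the tangent of half this angle, whatever the lens; pixels are square), "cx", "cy" (the principal point, pixels), "T" (4x4, takes a point from camera to world coordinates); the wrist camera has in their place "tool_from_camera" (4x4, takes a point from camera to tool coordinates, whose origin is the TCP and whose axes are the flange's). Camera axes: x right, y up, looking along -z (the intrinsics and any distortion apply to the point x, -y, -z); pixel columns grow to the right and rows downward; lengths in m; the calibration is good to about 2 mm. A picture is of the moment at which its call begins: read the wrist's pose just before it. calibration takes no time and is no camera call.
- ticket.sign_off(): hands the job in; it is judged then, once.
The state is a dict: "t": time; "q": joint angles; "qd": joint speeds; "tau": joint torques, N m; "tcp_pos": TCP position; "tool_rot": TCP orientation; "force": force on the tool from outside, world axes, zero at the start; "ft_torque": the same for the moment, N m; "finger_gap": opening from 0.0 (shut) to 1.0 (fully open); "gripper_force": force on a finger pad.
Only numpy, scipy, OpenCV 4.12 (cv2) and the standard library are available. Lean on these libraries where they do the work, as an engineer would, in place of code of your own. Each camera call takes 0.05 s, during which the arm holds its last target. There are 200 camera calls.

## Task

Put the loose aluminium straightedge flat on the jig's base plate between the board and the clamp, lengthways along the board's dark edging and roughly centred on it, and slide the clamp by its black upright grip along its track until its sprung rubber nose holds the straightedge flush against the edging, gently, with the nose pushed in by about 3 mm, and let go. Leave the hammer, the jar and the thread cone alone.

Things in the scene. Friction and masses are not known exactly. Their poses are not given: they have to be found in the camera images.
- jig: Fixed jig: a plywood base plate 12 mm thick. Origin on the bench; z up, y along the clamp's track, +x away from the robot; it may be turned a little. The plate spans x -170 to +140 mm, y -165 to +165 mm; the track lies at x = +50 mm, the board and the clamp's nose at x = -75 mm.
- till_edge (a point): Middle of the lower front edge of the wooden till (box of small drawers) that bridges the track's far side: jig x +58 mm (drawer fronts and knobs to +52), 320 mm long, underside 128 and top 190 mm above the bench. No upright gripper fits beside it over the grip: come from the robot's side, tool leaning about 30 degrees, fingers pointing down and away from the robot.
- clamp (a joint): Position of the clamp along its track, m: 0 to 0.125, growing towards the board (jig +y). It drags with about 9 N of friction and stays where it is left if pushed back with less.
- clamp_top (a point): Centre of the top of the clamp's black grip, 100 mm above the bench, at jig x +50 mm, y -130 mm plus the joint value. The grip is an upright paddle 14 mm (jig x) by 24 mm (jig y), 62 mm tall, on an aluminium carriage 50 x 60 mm whose top is 38 mm above the bench. Pinch it across its 24 mm, along jig y.
- nose_rest (a point): Middle of the lower edge of the face of the clamp's rubber nose when not pushed in; jig x -75 mm, 45 mm ahead (jig +y) of the grip's centre; moves with the clamp. Nose 50 mm wide (jig x), 16 mm tall, sprung: 1.5 N per mm, 9 mm of travel (the push is not shown by this point). An arm, top 38 mm above the bench, joins it to the carriage.
- board: Fixed wooden board on the base plate, 150 (x) by 60 (y) by 22 mm. Origin: centre of its underside, jig x -75, y +100 mm; axes parallel to the jig's. Its side towards the clamp (-y) has a dark edging, 150 mm long, 23 mm tall, that stands out 4 to 20 mm, different each time and not reported: its face lies 34 to 50 mm from the origin towards -y and must be seen or felt.
- straightedge: Loose aluminium straightedge, 160 (x) by 40 (y) by 6 mm, about 0.2 kg, with a lifting rib along the middle of its upper side: 130 mm long, 12 mm thick, top 34 mm above the underside. Origin: centre of the underside; z up. Starts on the bench at the robot's left or right. Pinch it by the rib from above; it may lie either way round.
- hammer: Bystander: a hammer, 200 mm, lying on the bench on the other side of the jig from the straightedge. Origin under its middle, handle towards its -x.
- jar: Bystander: a closed jar, 72 mm across, 85 mm tall, standing to the right beyond the work. Origin: centre of its underside.
- cone: Bystander: a cone of thread, 84 mm across its foot, 140 mm tall, standing to the left beyond the work. Origin: centre of its underside.
Things that resemble listed ones, but are neither listed nor needed, are in the scene too. Several things look just like the straightedge: the one meant starts nearest to the robot's base.

How it is judged:
By the outcome, as a careful person would: the job done as asked, in the order asked, and still so for the second after the job is handed in, with the robot touching nothing.
It also fails if it takes over 72 s, if anything falls off the work surface, if the arm or the gripper's body presses on something with over 40 N, if the wrist force passes 120 N, or if a joint passes its speed limit or range.

## Working session

There is one attempt and no reset: what is moved stays moved. The work goes in short steps, Python scripts to look and compute and a shell command to move; the robot and the scene stay as the last step left them, time stands still between calls to the robot, and variables do not carry over. Pictures are saved under pics/ and viewed, at most 13 in all, crops included, and the job is handed in when it is done.

```bash
ls; mkdir -p pics; python3 - <<'E'
from station import manip, viewer
import cv2
for n in("scene","top"):
    cv2.imwrite(f"pics/{n}0.png",viewer.snapshot(n)); c=viewer.calibration(n); print(n,c)
print(viewer.calibration("wrist")); print(manip.sense(), manip.pinch_z)
E
```

```text
pics
scene {'fov_y': 54.788645524611354, 'cx': 314.85868829004977, 'cy': 200.052107179707, 'T': array([[ 0.74420658, -0.49415925,  0.44940316,  1.04717541],
       [ 0.66770054,  0.56873866, -0.48032522, -0.45175053],
       [-0.0182358 ,  0.65752792,  0.75320946,  0.94802879],
       [ 0.        ,  0.        ,  0.        ,  1.        ]])}
top {'fov_y': 45.91715400062511, 'cx': 318.77101039703973, 'cy': 201.7983144219676, 'T': array([[-0.02964426,  0.99781835, -0.05898946,  0.46772309],
       [-0.9994606 , -0.03042406, -0.01236509,  0.08521715],
       [-0.01413281,  0.05859109,  0.99818202,  1.47881434],
       [ 0.        ,  0.        ,  0.        ,  1.        ]])}
{'fov_y': 62.22838657829611, 'cx': 321.3711400370456, 'cy': 201.15198371221643, 'tool_from_camera': array([[-2.04060266e-03,  9.60688259e-01,  2.77621875e-01,
         7.07861257e-02],
       [ 9.99997918e-01,  1.96649205e-03,  5.45391426e-04,
         6.70532064e-04],
       [-2.19900705e-05,  2.77622409e-01, -9.60690271e-01,
        -1.42172456e-01],
       [ 0.00000000e+00,  0.00000000e+00,  0.00000000e+00,
         1.00000000e+00]])}
{'t': 0.1, 'q': array([-1.33351123e+00,  5.28392949e-01,  1.43377539e+00,  4.02745179e-05,
        1.18141442e+00, -1.78520172e-01]), 'qd': array([ 3.35446927e-04, -2.05119958e-03, -2.80947631e-03,  6.33354373e-05,
        4.74563001e-04, -2.96072005e-04]), 'tau': array([-4.58940508e-05, -4.43304920e+01, -1.78587162e+01, -1.76702060e-04,
        3.87457141e-03,  7.03485110e-07]), 'tcp_pos': array([ 0.2523255 , -0.57109484,  0.23041896]), 'tool_rot': array([ 9.78467077e-01,  2.06400553e-01, -1.06185898e-05, -9.95167116e-04]), 'force': array([-0.49242582, -0.39393364, -0.96265767]), 'ft_torque': array([ 0.00687144, -0.01696915, -0.0399253 ]), 'gripper_force': 0.0, 'finger_gap': 1.0008104676232383} 0.0187
```

View pics/top0.png

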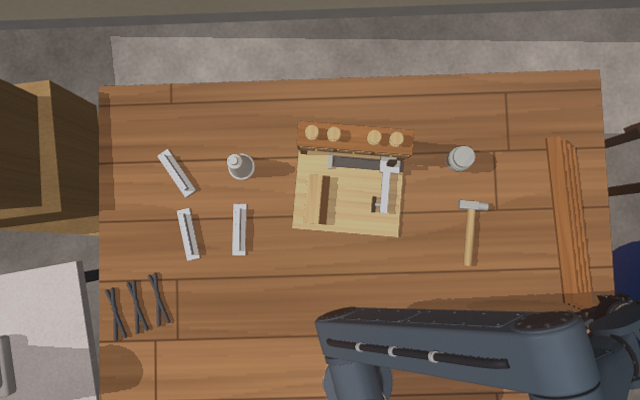

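View pics/scene0.png

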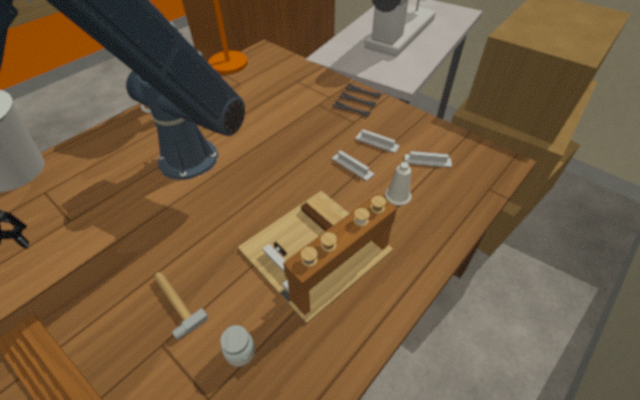

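```bash
cat > h.py <<'E'
import numpy as np, cv2
from station import manip, viewer
from scipy.spatial.transform import Rotation as R
def campose(n,state=None):
    c=viewer.calibration(n)
    if n!="wrist": return c,c["T"]
    s=state or manip.sense(); T=np.eye(4); T[:3,:3]=R.from_quat(s["tool_rot"]).as_matrix(); T[:3,3]=s["tcp_pos"]
    return c,T@c["tool_from_camera"]
def px2w(n,u,v,z,state=None):
    c,T=campose(n,state); f=200/np.tan(np.radians(c["fov_y"]/2))
    d=T[:3,:3]@np.array([(u-c["cx"])/f,-(v-c["cy"])/f,-1]); return T[:3,3]+d*(z-T[2,3])/d[2]
def w2px(n,p,state=None):
    c,T=campose(n,state); f=200/np.tan(np.radians(c["fov_y"]/2))
    q=T[:3,:3].T@(np.array(p)-T[:3,3]); return c["cx"]+f*q[0]/-q[2], c["cy"]+f*q[1]/q[2]
E
python3 - <<'E'
from h import *
im=cv2.imread("pics/top0.png")[115:265,160:420]
cv2.imwrite("pics/topc.png",cv2.resize(im,None,fx=3,fy=3,interpolation=cv2.INTER_CUBIC))
for p in [(239,230),(188,234),(176,173)]:
    w=px2w("top",*p,.02); print(p,w,np.hypot(*w[:2]))
E
```

```text
(239, 230) [0.47413814 0.35244912 0.02      ] 0.5907853705979992
(188, 234) [0.46647022 0.51087688 0.02      ] 0.6918017389149753
(176, 173) [0.65748012 0.54591544 0.02      ] 0.8545781319723091
```

View pics/topc.png

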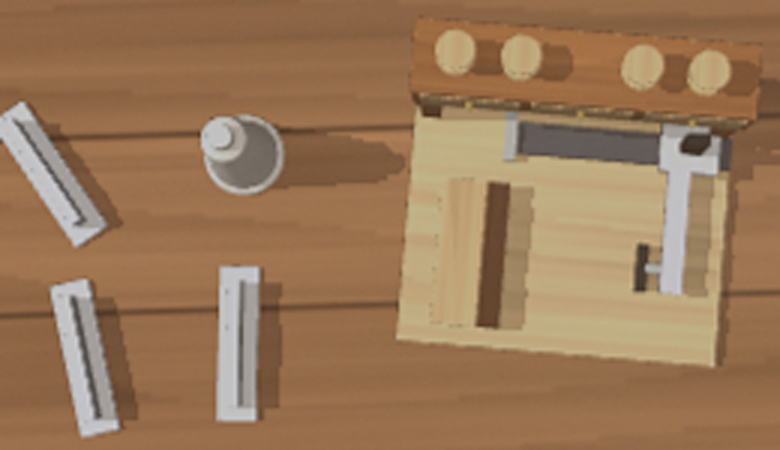

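The crop (3×, offset 160,115) shows the straightedge with corners (221,267), (260,267), (256,420), (217,420), and the jig's front plate corners at (398,339) and (717,365). It also shows the edging face at x≈497–509 and the nose face at x≈635. The clamp is at the right end.

```bash
python3 - <<'E'
from h import *
P=lambda u,v,z: px2w("top",160+(u-1)/3,115+(v-1)/3,z)
L=P(398,339,.012);Rr=P(717,365,.012);FL=P(415,108,.012)
print(L,Rr,FL); d=(L-Rr)[:2]; print(np.linalg.norm(d),"yaw(y axis)",np.degrees(np.arctan2(-d[0],d[1])))
yaw=np.arctan2(-d[0],d[1]); ex=np.array([np.cos(yaw),np.sin(yaw)]);ey=np.array([-ex[1],ex[0]])
o=((L+Rr)/2)[:2]+.170*ex; print("jig",o)
J=lambda u,v,z:(lambda w:(round(w@ex,4),round(w@ey,4)))(P(u,v,z)[:2]-o)
print("edging top near/far",J(498,328,.035),J(509,184,.035),"nose",J(635,290,.028),J(640,245,.028),"grip top",J(693,143,.1),"board corner",J(432,322,.034))
c=[P(*p,.006)for p in[(221,267),(260,267),(256,420),(217,420)]]
m=np.mean(c,0);d=(c[0]+c[1]-c[2]-c[3])/2;print("SE",m,np.linalg.norm(d),np.degrees(np.arctan2(d[1],d[0])),np.linalg.norm(c[0]-c[1]))
s=manip.sense();print(R.from_quat(s["tool_rot"]).as_matrix().round(3))
E
```

```text
[0.476485   0.18783215 0.012     ] [ 0.43996427 -0.14037665  0.012     ] [0.71686445 0.16370895 0.012     ]
0.33023443614258835 yaw(y axis) -6.3493455775739935
jig [0.62718187 0.0049274 ]
edging top near/far (np.float64(-0.1506), np.float64(0.0629)) (np.float64(-0.0028), np.float64(0.0635)) nose (np.float64(-0.1004), np.float64(-0.0737)) (np.float64(-0.054), np.float64(-0.0754)) grip top (np.float64(0.0443), np.float64(-0.1127)) board corner (np.float64(-0.1499), np.float64(0.1304))
SE [0.47703101 0.35443351 0.006     ] 0.15898272672001232 -2.635487058429907 0.0408160318482169
[[ 0.915  0.404 -0.   ]
 [ 0.404 -0.915  0.002]
 [ 0.    -0.002 -1.   ]]
```

```bash
python3 -m creep '[{"slide":[0,0,0],"angular":[0,0,0.115],"claw":1},{"slide":[0,0,0],"angular":[0,0,0.115],"claw":1},{"slide":[0,0,0],"angular":[0,0,0.115],"claw":1},{"slide":[0,0,0],"angular":[0,0,0.115],"claw":1},{"slide":[2,-3.5,0],"angular":[0,0,0],"claw":1},{"slide":[2,-3.5,0],"angular":[0,0,0],"claw":1},{"slide":[2,-3.5,0],"angular":[0,0,0],"claw":1},{"slide":[2,-3.5,0],"angular":[0,0,0],"claw":1},{"slide":[2,-3.5,0],"angular":[0,0,0],"claw":1},{"slide":[2,-3.5,0],"angular":[0,0,0],"claw":1}]'
python3 -m creep '[{"slide":[2,-3.5,0],"angular":[0,0,0],"claw":1},{"slide":[2,-3.5,0],"angular":[0,0,0],"claw":1},{"slide":[2,-3.5,0],"angular":[0,0,0],"claw":1},{"slide":[2,-3.5,0],"angular":[0,0,0],"claw":1},{"slide":[1,-3.5,0],"angular":[0,0,0],"claw":1},{"slide":[1,-3.5,0],"angular":[0,0,0],"claw":1},{"slide":[1,-3.5,0],"angular":[0,0,0],"claw":1},{"slide":[0,-3.5,0],"angular":[0,0,0],"claw":1}]'
```

```text
t: 0.93
tcp_pos: [0.3821, -0.3653, 0.231]
tool_rot: [1.0, -0.022, -0.0, -0.0]
force: [0.4, -0.6, 0.5]
finger_gap: 1.003
gripper_force: 0.0
t: 1.6
tcp_pos: [0.5056, -0.0908, 0.2312]
tool_rot: [1.0, -0.022, 0.001, 0.0]
force: [0.4, -0.1, -0.3]
finger_gap: 1.001
gripper_force: 0.0
```

```bash
python3 -m creep '[{"slide":[0.5,-2,0],"angular":[0,0,0],"claw":1},{"slide":[0,-2,0],"angular":[0,0,0],"claw":1},{"slide":[0,0,0],"angular":[0,0,0],"claw":1},{"slide":[0,0,0],"angular":[0,0,0],"claw":1}]'
python3 - <<'E'
from h import *
import pickle
s=manip.sense();im=viewer.snapshot("wrist");pickle.dump(s,open("s1.pkl","wb"));cv2.imwrite("pics/w1.png",im);print(s["tcp_pos"])
E
python3 -m creep '[{"slide":[0,-3.7,0],"angular":[0,0,0],"claw":1},{"slide":[-0.5,-3.7,0],"angular":[0,0,0],"claw":1},{"slide":[-0.5,-3.7,0],"angular":[0,0,0],"claw":1},{"slide":[-0.5,-3.7,0],"angular":[0,0,0],"claw":1},{"slide":[-0.5,-3.7,0],"angular":[0,0,0],"claw":1},{"slide":[-0.5,-3.7,0],"angular":[0,0,0],"claw":1},{"slide":[-0.5,-3.7,0],"angular":[0,0,0],"claw":1},{"slide":[-0.5,-3.7,0],"angular":[0,0,0],"claw":1},{"slide":[-0.5,-3.7,0],"angular":[0,0,0],"claw":1},{"slide":[-0.5,-3.5,0],"angular":[0,0,0],"claw":1}]'
python3 -m creep '[{"slide":[-0.5,-3.2,0],"angular":[0,0,0],"claw":0},{"slide":[0,0,0],"angular":[0,0,0],"claw":0},{"slide":[0,0,0],"angular":[0,0,0],"claw":0},{"slide":[0,0,0],"angular":[0,0,0],"claw":0}]'
python3 - <<'E'
from h import *
import pickle
s=manip.sense();im=viewer.snapshot("wrist");pickle.dump(s,open("s2.pkl","wb"));cv2.imwrite("pics/w2.png",im);print(s["tcp_pos"])
E
```

```text
t: 1.93
tcp_pos: [0.5103, -0.0517, 0.231]
tool_rot: [1.0, -0.021, -0.0, 0.0]
force: [0.8, -0.9, 0.2]
finger_gap: 1.002
gripper_force: 0.0
[ 0.51033859 -0.0517106   0.23102972]
t: 2.82
tcp_pos: [0.4827, 0.3176, 0.2313]
tool_rot: [1.0, -0.023, 0.0, 0.0]
force: [1.7, -1.3, -0.1]
finger_gap: 0.997
gripper_force: 0.0
t: 3.15
tcp_pos: [0.4789, 0.3478, 0.2309]
tool_rot: [1.0, -0.023, -0.0, 0.001]
force: [0.7, -0.3, 0.8]
finger_gap: 0.504
gripper_force: 0.0
[0.47886389 0.34780947 0.23090784]
```

View pics/w1.png

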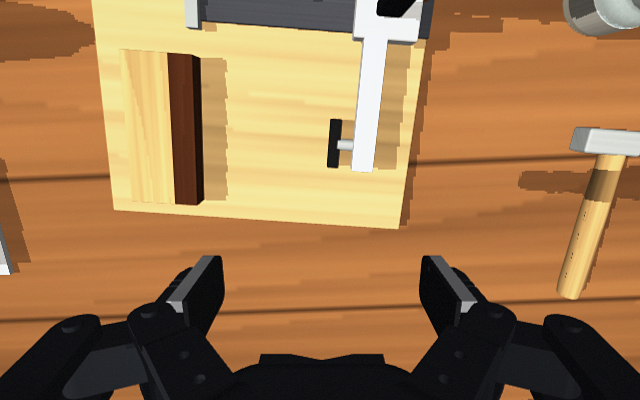

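View pics/w2.png

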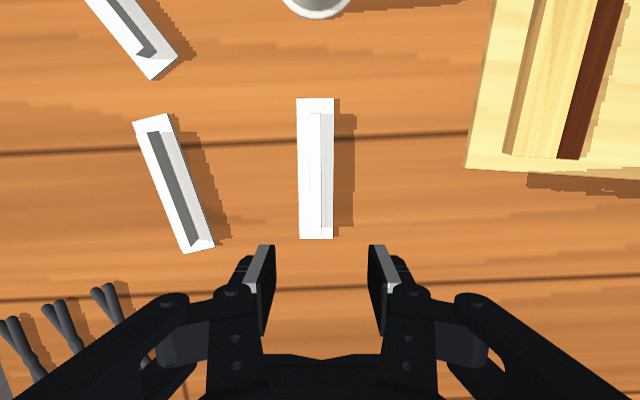

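w1 shows plate corners at (113,210) and (400,228), the edging on the board, the nose face at (330,119)–(327,167), and the black grip at the top, cut off by the frame. w2 shows the target straightedge with corners (297,98), (333,98), (333,238) and (299,240).

```bash
python3 - <<'E'
from h import *
import pickle
s1=pickle.load(open("s1.pkl","rb"));s2=pickle.load(open("s2.pkl","rb"))
im=cv2.imread("pics/w1.png")[30:230,100:360]
cv2.imwrite("pics/w1c.png",cv2.resize(im,None,fx=3,fy=3,interpolation=cv2.INTER_CUBIC))
P=lambda u,v,z: px2w("wrist",u,v,z,s1)
L=P(113,210,.012);Rr=P(400,228,.012); d=(L-Rr)[:2]; yaw=np.arctan2(-d[0],d[1])
ex=np.array([np.cos(yaw),np.sin(yaw)]);ey=np.array([-ex[1],ex[0]]);o=((L+Rr)/2)[:2]+.170*ex
print(L,Rr,np.linalg.norm(d),np.degrees(yaw),"jig",o)
J=lambda u,v,z:(lambda w:(round(w@ex,4),round(w@ey,4)))(P(u,v,z)[:2]-o)
print("board corners",J(130,202,.034),J(120,49,.034),"nose",J(330,119,.028),J(327,167,.028), "edg face top?",J(195,57,.035),J(196,204,.035),"bottom?",J(202,57,.012),J(203,200,.012))
c=[px2w("wrist",*p,.006,s2)for p in[(297,98),(333,98),(333,238),(299,240)]]
m=np.mean(c,0);d=(c[0]+c[1]-c[2]-c[3])/2;print("SE",m,np.linalg.norm(d),np.degrees(np.arctan2(d[1],d[0])),np.linalg.norm(c[0]-c[1]))
M=R.from_quat(s2["tool_rot"]).as_matrix(); print("toolyaw",np.degrees(np.arctan2(M[1,0],M[0,0])), "shift tool", M.T@(np.array([m[0],m[1],.012])-s2["tcp_pos"]))
E
```

```text
[0.47674612 0.18781381 0.012     ] [ 0.44038591 -0.14051244  0.012     ] 0.3303334477288094 -6.319422575394336 jig [0.62753304 0.00493857]
board corners (np.float64(-0.1518), np.float64(0.1321)) (np.float64(-0.0013), np.float64(0.1274)) nose (np.float64(-0.0521), np.float64(-0.0745)) (np.float64(-0.1013), np.float64(-0.0749)) edg face top? (np.float64(-0.0037), np.float64(0.057)) (np.float64(-0.149), np.float64(0.0616)) bottom? (np.float64(-0.0008), np.float64(0.0582)) (np.float64(-0.1512), np.float64(0.0621))
SE [0.47730223 0.35385203 0.006     ] 0.16058850984782086 -2.595356649476593 0.03807996830164454
toolyaw -2.5912087669481343 shift tool [-0.00170888 -0.00622758  0.21890155]
```

View pics/w1c.png

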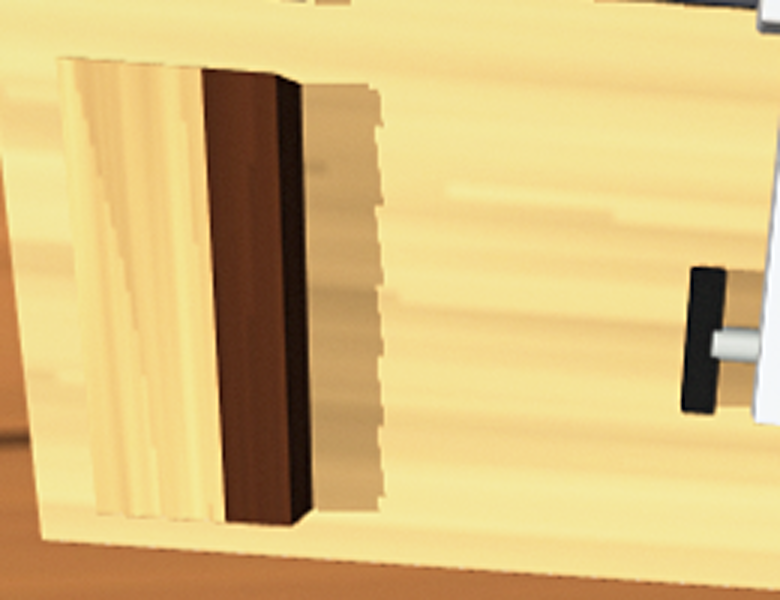

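```bash
python3 -m creep '[{"slide":[-0.2,-0.6,3.5],"angular":[0,0,0],"claw":0},{"slide":[0,0,4],"angular":[0,0,0],"claw":0},{"slide":[0,0,4],"angular":[0,0,0],"claw":0},{"slide":[0,0,4],"angular":[0,0,0],"claw":0},{"slide":[0,0,3],"angular":[0,0,0],"claw":0},{"slide":[0,0,2],"angular":[0,0,0],"claw":0},{"slide":[0,0,1.2],"angular":[0,0,0],"claw":0},{"slide":[0,0,0],"angular":[0,0,0],"claw":0}]'
python3 -m creep '[{"slide":[0,0,0],"angular":[0,0,0],"claw":-1},{"slide":[0,0,0],"angular":[0,0,0],"claw":-1},{"slide":[0,0,0],"angular":[0,0,0],"claw":-1},{"slide":[0,0,0],"angular":[0,0,0],"claw":-1},{"slide":[0,0,0],"angular":[0,0,0],"claw":-1},{"slide":[0,0,0],"angular":[0,0,0],"claw":-1}]' 50
```

```text
t: 3.87
tcp_pos: [0.4758, 0.3529, 0.0119]
tool_rot: [1.0, -0.023, -0.002, 0.001]
force: [0.0, -0.0, 0.3]
finger_gap: 0.502
gripper_force: 0.0
t: 4.37
tcp_pos: [0.4781, 0.3558, 0.0163]
tool_rot: [1.0, -0.022, 0.002, -0.001]
force: [-0.3, -1.8, 6.6]
finger_gap: 0.125
gripper_force: 53.0
```

```bash
python3 -m creep '[{"slide":[0,0,-1],"angular":[0,0,0],"claw":-1},{"slide":[0,0,-3],"angular":[0,0,0],"claw":-1},{"slide":[0,0,-4],"angular":[0,0,0.03],"claw":-1},{"slide":[0,0,-1],"angular":[0,0,0.035],"claw":-1},{"slide":[1,2.5,0],"angular":[0,0,0],"claw":-1},{"slide":[1,3,0],"angular":[0,0,0],"claw":-1},{"slide":[1,3,0],"angular":[0,0,0],"claw":-1},{"slide":[1,3,0],"angular":[0,0,0],"claw":-1},{"slide":[1,3,0],"angular":[0,0,0],"claw":-1},{"slide":[1,3,0],"angular":[0,0,0],"claw":-1}]'
python3 -m creep '[{"slide":[1,3,0],"angular":[0,0,0],"claw":-1},{"slide":[1,3,0],"angular":[0,0,0],"claw":-1},{"slide":[1,3,0],"angular":[0,0,0],"claw":-1},{"slide":[1,2.5,0],"angular":[0,0,0],"claw":-1},{"slide":[0.7,1,0],"angular":[0,0,0],"claw":-1},{"slide":[0,0,0],"angular":[0,0,0],"claw":-1},{"slide":[0,0,0],"angular":[0,0,0],"claw":-1}]'
python3 - <<'E'
from h import *
s=manip.sense();cv2.imwrite("pics/w3.png",viewer.snapshot("wrist"))
M=R.from_quat(s["tool_rot"]).as_matrix(); print("toolyaw",np.degrees(np.arctan2(M[1,0],M[0,0])), "shift tool", M.T@(np.array([.556,.0395,.0283])-s["tcp_pos"]),s["force"])
E
```

```text
t: 5.2
tcp_pos: [0.5168, 0.1736, 0.1049]
tool_rot: [0.999, -0.054, -0.0, -0.0]
force: [0.7, 0.7, -2.6]
finger_gap: 0.128
gripper_force: 51.8
t: 5.78
tcp_pos: [0.5501, 0.0455, 0.1045]
tool_rot: [0.998, -0.055, -0.0, -0.0]
force: [-0.1, 0.9, -2.6]
finger_gap: 0.126
gripper_force: 51.8
toolyaw -6.338734664541628 shift tool [0.00652349 0.00539192 0.07623544] [-0.13448305  0.85512543 -2.59097494]
```

View pics/w3.png

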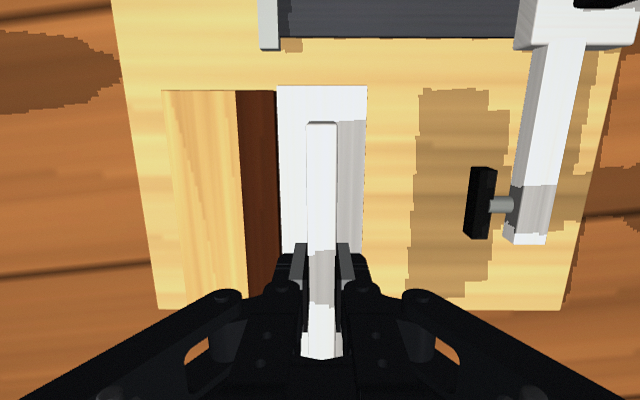

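The straightedge is held square, pinched near its middle and parallel to the edging. The edging is at x 236–280 and the nose is at (480,200). Lowering it now.

```bash
python3 -m creep '[{"slide":[0.65,0.55,0],"angular":[0,0,0],"claw":-1},{"slide":[0,0,3],"angular":[0,0,0],"claw":-1},{"slide":[0,0,2.5],"angular":[0,0,0],"claw":-1},{"slide":[0,0,1],"angular":[0,0,0],"claw":-1},{"slide":[0,0,0.5],"angular":[0,0,0],"claw":-1},{"slide":[0,0,0.3],"angular":[0,0,0],"claw":-1},{"slide":[0,0,0.2],"angular":[0,0,0],"claw":-1},{"slide":[0,0,0],"angular":[0,0,0],"claw":-1},{"slide":[0,0,0],"angular":[0,0,0],"claw":-1}]'
```

```text
t: 6.58
tcp_pos: [0.5569, 0.0393, 0.0302]
tool_rot: [0.999, -0.054, 0.001, 0.0]
force: [-0.5, 0.3, -2.8]
finger_gap: 0.127
gripper_force: 51.7
```

```bash
python3 -m creep '[{"slide":[0,0,0.1],"angular":[0,0,0],"claw":-1},{"slide":[0,0,0.1],"angular":[0,0,0],"claw":-1},{"slide":[0,0,0],"angular":[0,0,0],"claw":-1}]'
python3 -m creep '[{"slide":[0,0,0.1],"angular":[0,0,0],"claw":-1},{"slide":[0,0,0],"angular":[0,0,0],"claw":-1}]'
```

```text
t: 6.83
tcp_pos: [0.5568, 0.0391, 0.0283]
tool_rot: [0.999, -0.055, 0.001, 0.0]
force: [-0.2, 0.7, 4.2]
finger_gap: 0.129
gripper_force: 52.4
t: 7.0
tcp_pos: [0.5568, 0.0391, 0.0283]
tool_rot: [0.999, -0.055, 0.001, 0.0]
force: [-2.2, 0.3, 11.4]
finger_gap: 0.124
gripper_force: 53.6
```

```bash
python3 -m creep '[{"slide":[0,0,-0.1],"angular":[0,0,0],"claw":-1},{"slide":[0,0,0],"angular":[0,0,0],"claw":-0.4},{"slide":[0,0,0],"angular":[0,0,0],"claw":-0.4},{"slide":[0,0,0],"angular":[0,0,0],"claw":-0.4},{"slide":[0,0,-1],"angular":[0,0,0],"claw":-0.4},{"slide":[0,0,-3],"angular":[0,0,0],"claw":-0.4},{"slide":[-1,0,-4],"angular":[0,0,0],"claw":-0.2},{"slide":[-2,0,-4],"angular":[0,0,0],"claw":-0.2},{"slide":[-3,0,-2],"angular":[0,0,0],"claw":-0.2},{"slide":[-3,2,0],"angular":[0,0,0],"claw":-0.2}]'
python3 -m creep '[{"slide":[-1,2,0],"angular":[0,0,0],"claw":-0.2},{"slide":[0,2,0],"angular":[0,0,0],"claw":-0.2},{"slide":[0,2,0],"angular":[0,0,0],"claw":-0.2},{"slide":[0,0,0],"angular":[0,0,0],"claw":-0.2},{"slide":[0,0,0],"angular":[0,0,0],"claw":-0.2}]'
python3 - <<'E'
from h import *
import pickle
s=manip.sense();cv2.imwrite("pics/w4.png",viewer.snapshot("wrist"));pickle.dump(s,open("s4.pkl","wb"))
print(s["q"])
E
```

```text
t: 7.83
tcp_pos: [0.4689, 0.0302, 0.1693]
tool_rot: [0.999, -0.053, 0.006, 0.0]
force: [-0.7, -1.4, -0.8]
finger_gap: 0.401
gripper_force: 0.0
t: 8.25
tcp_pos: [0.4495, -0.0302, 0.1651]
tool_rot: [0.998, -0.056, 0.0, -0.0]
force: [-0.4, -0.9, 0.2]
finger_gap: 0.396
gripper_force: 0.0
[-3.16126587e-01  4.04872291e-01  1.92739527e+00  3.58688986e-04
  8.08649145e-01  1.36601495e+00]
```

View pics/w4.png

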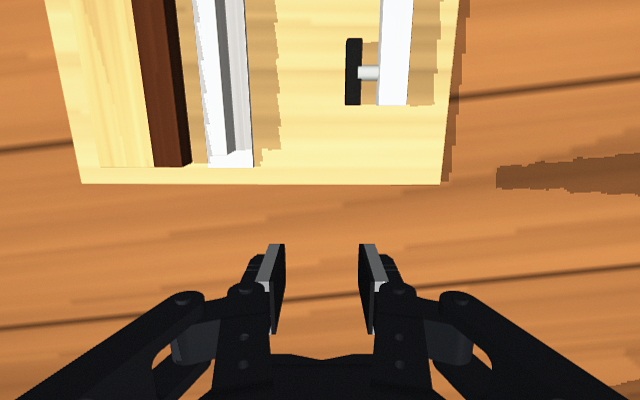

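The straightedge lies flat and parallel, with its near end at (208–253,166) and a small gap to the edging. The nose is at (350,72). Next I lean the tool to 38° and go to a standoff in front of the grip.

```bash
python3 -m creep '[{"slide":[0,0,0],"angular":[0,0.11,0],"claw":-0.1},{"slide":[0,0,0],"angular":[0,0.11,0],"claw":-0.1},{"slide":[0,0,0],"angular":[0,0.11,0],"claw":-0.1},{"slide":[0,0,0],"angular":[0,0.11,0],"claw":-0.1},{"slide":[0,0,0],"angular":[0,0.11,0],"claw":-0.1},{"slide":[0,0,0],"angular":[0,0.11,0],"claw":-0.1},{"slide":[2,1,1.5],"angular":[0,0,0],"claw":-0.1},{"slide":[2,1,1.5],"angular":[0,0,0],"claw":-0.1},{"slide":[2,1,1.5],"angular":[0,0,0],"claw":-0.1},{"slide":[2,1,1.5],"angular":[0,0,0],"claw":-0.1}]'
python3 -m creep '[{"slide":[2,1,1.5],"angular":[0,0,0],"claw":-0.1},{"slide":[2,1,1.5],"angular":[0,0,0],"claw":-0.1},{"slide":[0.4,0.5,0.3],"angular":[0,0,0],"claw":-0.1},{"slide":[0,0,0],"angular":[0,0,0],"claw":-0.1},{"slide":[0,0,0],"angular":[0,0,0],"claw":-0.1}]'
python3 - <<'E'
from h import *
import pickle
s=manip.sense();cv2.imwrite("pics/w5.png",viewer.snapshot("wrist"));pickle.dump(s,open("s5.pkl","wb"))
print(s["q"],R.from_quat(s["tool_rot"]).as_matrix().round(3))
E
```

```text
t: 9.13
tcp_pos: [0.5512, -0.0596, 0.1412]
tool_rot: [0.976, -0.044, 0.212, -0.016]
force: [0.2, -0.3, -0.0]
finger_gap: 0.453
gripper_force: 0.0
t: 9.55
tcp_pos: [0.6005, -0.0877, 0.1278]
tool_rot: [0.976, -0.044, 0.211, -0.017]
force: [0.1, 0.2, 0.2]
finger_gap: 0.454
gripper_force: 0.0
[-0.42004557  0.55951154  1.89180355  0.55536907  0.35097773  0.75011729] [[ 0.907 -0.08   0.414]
 [-0.094 -0.996  0.014]
 [ 0.411 -0.051 -0.91 ]]
```

View pics/w5.png

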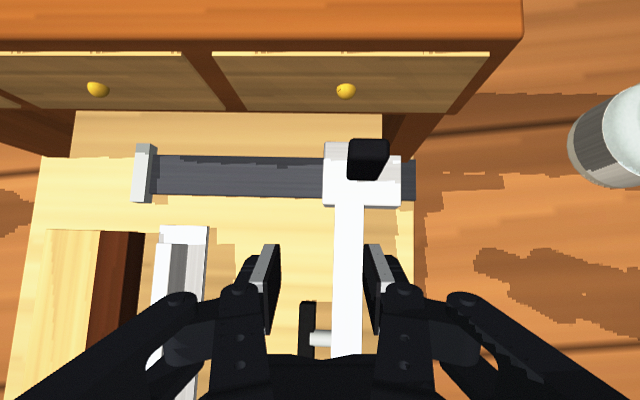

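The till front, its knobs and the clamp are in view, with the grip's black top around (349–389, 139–165). The lean stopped at about 24° because the wrist is near its singularity, so I work out a correction for a point farther forward.

```bash
cat >> h.py <<'E'
yaw=np.radians(-6.33); o=np.array([.6275,.0049,0])
RJ=R.from_euler("z",yaw).as_matrix()
def J(w): return RJ.T@(np.array(w)-o)
def goto(jx,jy,z,lean=None):
    s=manip.sense(); M=R.from_quat(s["tool_rot"]).as_matrix()
    print("jig tcp",J(s["tcp_pos"]).round(4),"slide cm",(100*M.T@(RJ@[jx,jy,z]+o-s["tcp_pos"])).round(2), "lean",np.degrees(np.arcsin((RJ.T@M)[0,2])).round(1),"q",s["q"].round(2))
    if lean is not None:
        D=RJ@np.array([[1,0,0],[0,-1,0],[0,0,-1.]])@R.from_euler("y",np.radians(lean)).as_matrix()
        print("turn",R.from_matrix(M.T@D).as_rotvec().round(3),"slide after",(100*D.T@(RJ@[jx,jy,z]+o-s["tcp_pos"])).round(2))
E
python3 - <<'E'
from h import *
import pickle
s=pickle.load(open("s5.pkl","rb"))
for p in [(349,141),(389,141),(347,165),(387,165)]: print(J(px2w("wrist",*p,.1,s)).round(4))
print("edging/SE side check", J(px2w("wrist",302,305,.028,s)).round(4))
goto(.0246,-.1197,.1133,36)
E
```

```text
[ 0.052  -0.1082  0.1   ]
[ 0.0522 -0.1312  0.1   ]
[ 0.0376 -0.1073  0.1   ]
[ 0.038  -0.1301  0.1   ]
edging/SE side check [-0.053  -0.0768  0.028 ]
jig tcp [-0.0172 -0.0948  0.1279] slide cm [3.2  2.68 2.9 ] lean 24.2 q [-0.42  0.56  1.89  0.56  0.35  0.75]
turn [-0.06   0.205  0.001] slide after [2.53 2.49 3.64]
```

```bash
python3 -m creep '[{"slide":[1.1,0.9,1],"angular":[0,0,0],"claw":-0.1},{"slide":[1.1,0.9,1],"angular":[0,0,0],"claw":-0.1},{"slide":[1,0.9,0.9],"angular":[0,0,0],"claw":-0.1},{"slide":[0,0,0],"angular":[-0.015,0.05,0],"claw":-0.1},{"slide":[0,0,0],"angular":[-0.015,0.05,0],"claw":-0.1},{"slide":[0,0,0],"angular":[-0.015,0.05,0],"claw":-0.1},{"slide":[0,0,0],"angular":[-0.015,0.05,0],"claw":-0.1},{"slide":[0,0,0],"angular":[0,0,0],"claw":-0.1}]'
python3 -c "
from h import *
goto(.0246,-.1197,.1133,36)"
```

```text
t: 10.27
tcp_pos: [0.6402, -0.1135, 0.1141]
tool_rot: [0.958, -0.049, 0.282, 0.002]
force: [-0.8, 0.2, 0.2]
finger_gap: 0.449
gripper_force: 0.0
jig tcp [ 0.0257 -0.1163  0.1141] slide cm [-0.13  0.34  0.  ] lean 32.7 q [-0.44  0.63  1.9   1.21  0.22  0.08]
turn [-0.029  0.058 -0.001] slide after [-0.13  0.34  0.01]
```

```bash
python3 -m creep '[{"slide":[-0.1,0.1,0],"angular":[-0.01,0.02,0],"claw":-0.1},{"slide":[0,0.1,0],"angular":[-0.01,0.02,0],"claw":-0.1},{"slide":[0,0.1,0],"angular":[-0.01,0.02,0],"claw":-0.1},{"slide":[0,0,0],"angular":[0,0,0],"claw":-0.1},{"slide":[0,0,0],"angular":[0,0,0],"claw":-0.1}]'
python3 - <<'E'
from h import *
goto(.054,-.1197,.0729,36)
s=manip.sense();cv2.imwrite("pics/w6.png",viewer.snapshot("wrist"))
for x,y,z in [(.043,-.1077,.1),(.057,-.1317,.1)]: print(w2px("wrist",RJ@[x,y,z]+o,s))
E
```

```text
t: 10.68
tcp_pos: [0.6413, -0.1174, 0.1144]
tool_rot: [0.95, -0.052, 0.309, 0.017]
force: [0.4, 0.1, 0.0]
finger_gap: 0.45
gripper_force: 0.0
jig tcp [ 0.0272 -0.1201  0.1144] slide cm [-0.28 -0.03  4.93] lean 36.0 q [-0.44  0.64  1.94  1.75  0.2  -0.46]
turn [-0.001 -0.001  0.001] slide after [-0.27 -0.04  4.93]
(np.float64(297.04145416543525), np.float64(236.46542263417376))
(np.float64(341.9557366840779), np.float64(211.21215023610995))
```

View pics/w6.png

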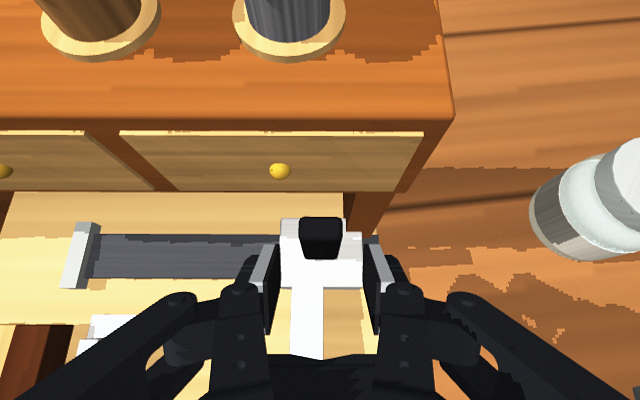

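The grip top spans cols 299–342 with its far edge at row 217. It is centred between the open fingers and there is clearance to the till. Advancing along the tool axis.

```bash
python3 -m creep '[{"slide":[-0.4,0,0],"angular":[0,0,0],"claw":-0.1},{"slide":[0,0,1],"angular":[0,0,0],"claw":-0.1},{"slide":[0,0,1],"angular":[0,0,0],"claw":-0.1},{"slide":[0,0,1],"angular":[0,0,0],"claw":-0.1},{"slide":[0,0,0],"angular":[0,0,0],"claw":-0.1}]'
python3 -c "
from h import *
goto(.052,-.1197,.0729,36)"
```

```text
t: 11.15
tcp_pos: [0.6571, -0.1199, 0.0869]
tool_rot: [0.949, -0.052, 0.309, 0.017]
force: [0.1, -0.3, -0.4]
finger_gap: 0.447
gripper_force: 0.0
jig tcp [ 0.0432 -0.1207  0.0869] slide cm [-0.11 -0.1   1.65] lean 36.1 q [-0.43  0.7   1.91  1.94  0.2  -0.64]
turn [-0.    -0.002  0.002] slide after [-0.11 -0.1   1.65]
```

```bash
python3 -m creep '[{"slide":[-0.1,-0.1,0.8],"angular":[0,0,0],"claw":-0.1},{"slide":[0,0,0.8],"angular":[0,0,0],"claw":-0.1},{"slide":[0,0,0],"angular":[0,0,0],"claw":-0.1},{"slide":[0,0,0],"angular":[0,0,0],"claw":-1},{"slide":[0,0,0],"angular":[0,0,0],"claw":-1},{"slide":[0,0,0],"angular":[0,0,0],"claw":-1},{"slide":[0,0,0],"angular":[0,0,0],"claw":-1},{"slide":[0,0,0],"angular":[0,0,0],"claw":-1}]' 50
python3 -c "
from h import *
goto(.052,-.019,.0729,36);s=manip.sense();print(RJ.T@s['force'],RJ.T@s['ft_torque'])"
```

```text
t: 11.82
tcp_pos: [0.6648, -0.1195, 0.0747]
tool_rot: [0.949, -0.052, 0.31, 0.017]
force: [-1.3, 1.5, 2.0]
finger_gap: 0.272
gripper_force: 50.1
jig tcp [ 0.0508 -0.1195  0.0747] slide cm [ 1.000e-02 -1.005e+01  2.100e-01] lean 36.1 q [-0.42  0.73  1.89  2.02  0.2  -0.71]
turn [ 0.    -0.002  0.002] slide after [ -0.   -10.05   0.21]
[-1.45706258  1.31890044  2.01758972] [0.22303584 0.26351892 0.17942015]
```

```bash
python3 -m creep '[{"slide":[0,-0.4,0],"angular":[0,0,0],"claw":-1},{"slide":[0,-0.6,0],"angular":[0,0,0],"claw":-1},{"slide":[0,-0.6,0],"angular":[0,0,0],"claw":-1},{"slide":[0,-0.6,0],"angular":[0,0,0],"claw":-1},{"slide":[0,-0.6,0],"angular":[0,0,0],"claw":-1},{"slide":[0,0,0],"angular":[0,0,0],"claw":-1}]'
python3 -c "
from h import *
goto(.0508,-.019,.0747,36);s=manip.sense();print(RJ.T@s['force'],RJ.T@s['ft_torque'])"
```

```text
t: 12.32
tcp_pos: [0.6677, -0.0941, 0.0746]
tool_rot: [0.949, -0.054, 0.309, 0.019]
force: [-4.3, -6.0, 4.2]
finger_gap: 0.269
gripper_force: 50.4
jig tcp [ 0.0508 -0.0939  0.0746] slide cm [-0.   -7.49 -0.05] lean 36.0 q [-0.37  0.73  1.89  2.15  0.18 -0.8 ]
turn [ 0.005 -0.001 -0.001] slide after [ 0.   -7.49 -0.01]
[-3.57853565 -6.40177852  4.17176847] [-0.59978115  0.23917125 -0.34690964]
```

```bash
python3 -m creep '[{"slide":[0,-0.6,0],"angular":[0,0,0],"claw":-1},{"slide":[0,-0.6,0],"angular":[0,0,0],"claw":-1},{"slide":[0,-0.6,0],"angular":[0,0,0],"claw":-1},{"slide":[0,-0.6,0],"angular":[0,0,0],"claw":-1},{"slide":[0,-0.6,0],"angular":[0,0,0],"claw":-1},{"slide":[0,-0.6,0],"angular":[0,0,0],"claw":-1},{"slide":[0,-0.6,0],"angular":[0,0,0],"claw":-1},{"slide":[0,0,0],"angular":[0,0,0],"claw":-1}]'
python3 -c "
from h import *
goto(.0508,-.019,.0747,36);s=manip.sense();print(RJ.T@s['force'],RJ.T@s['ft_torque'])"
```

```text
t: 12.98
tcp_pos: [0.6725, -0.0519, 0.0746]
tool_rot: [0.949, -0.053, 0.309, 0.019]
force: [-3.6, -6.0, 3.3]
finger_gap: 0.269
gripper_force: 50.4
jig tcp [ 0.0509 -0.0515  0.0746] slide cm [-0.01 -3.25 -0.03] lean 36.1 q [-0.29  0.73  1.89  2.38  0.14 -0.96]
turn [ 0.004 -0.001 -0.001] slide after [-0.01 -3.25 -0.01]
[-2.93308287 -6.33210887  3.34371391] [-0.58867517  0.2613336  -0.38026133]
```

```bash
F='
from h import *
s=manip.sense();print("  JY %.4f Fy %.2f"%(J(s["tcp_pos"])[1],(RJ.T@s["force"])[1]))'
python3 -m creep '[{"slide":[0,-0.5,0],"angular":[0,0,0],"claw":-1},{"slide":[0,-0.5,0],"angular":[0,0,0],"claw":-1},{"slide":[0,0,0],"angular":[0,0,0],"claw":-1}]' >/dev/null; python3 -c "$F"
python3 -m creep '[{"slide":[0,-0.3,0],"angular":[0,0,0],"claw":-1},{"slide":[0,0,0],"angular":[0,0,0],"claw":-1}]'>/dev/null; python3 -c "$F"
python3 -m creep '[{"slide":[0,-0.3,0],"angular":[0,0,0],"claw":-1},{"slide":[0,0,0],"angular":[0,0,0],"claw":-1}]'>/dev/null; python3 -c "$F"
python3 -m creep '[{"slide":[0,-0.3,0],"angular":[0,0,0],"claw":-1},{"slide":[0,0,0],"angular":[0,0,0],"claw":-1}]'>/dev/null; python3 -c "$F"
python3 -m creep '[{"slide":[0,-0.2,0],"angular":[0,0,0],"claw":-1},{"slide":[0,0,0],"angular":[0,0,0],"claw":-1}]'>/dev/null; python3 -c "$F"
```

```text
JY -0.0417 Fy -6.24
  JY -0.0390 Fy -6.97
  JY -0.0363 Fy -8.86
  JY -0.0333 Fy -9.03
  JY -0.0314 Fy -9.54
```

```bash
F='
from h import *
s=manip.sense();print("  JY %.4f Fy %.2f"%(J(s["tcp_pos"])[1],(RJ.T@s["force"])[1]))'
python3 -m creep '[{"slide":[0,-0.2,0],"angular":[0,0,0],"claw":-1},{"slide":[0,0,0],"angular":[0,0,0],"claw":-1}]'>/dev/null; python3 -c "$F"
python3 -m creep '[{"slide":[0,-0.1,0],"angular":[0,0,0],"claw":-1},{"slide":[0,0,0],"angular":[0,0,0],"claw":-1}]'>/dev/null; python3 -c "$F"
python3 -m creep '[{"slide":[0,-0.1,0],"angular":[0,0,0],"claw":-1},{"slide":[0,0,0],"angular":[0,0,0],"claw":-1}]'>/dev/null; python3 -c "$F"
python3 -m creep '[{"slide":[0,-0.1,0],"angular":[0,0,0],"claw":-1},{"slide":[0,0,0],"angular":[0,0,0],"claw":-1}]'>/dev/null; python3 -c "$F"
python3 -m creep '[{"slide":[0,-0.1,0],"angular":[0,0,0],"claw":-1},{"slide":[0,0,0],"angular":[0,0,0],"claw":-1}]'>/dev/null; python3 -c "$F"
python3 -m creep '[{"slide":[0,-0.1,0],"angular":[0,0,0],"claw":-1},{"slide":[0,0,0],"angular":[0,0,0],"claw":-1}]'>/dev/null; python3 -c "$F"
```

```text
JY -0.0295 Fy -9.85
  JY -0.0286 Fy -9.86
  JY -0.0276 Fy -9.19
  JY -0.0266 Fy -9.73
  JY -0.0256 Fy -9.52
  JY -0.0246 Fy -8.00
```

```bash
F='
from h import *
s=manip.sense();print("  JY %.4f Fy %.2f"%(J(s["tcp_pos"])[1],(RJ.T@s["force"])[1]))'
python3 -m creep '[{"slide":[0,-0.1,0],"angular":[0,0,0],"claw":-1},{"slide":[0,0,0],"angular":[0,0,0],"claw":-1}]'>/dev/null; python3 -c "$F"
python3 -m creep '[{"slide":[0,-0.1,0],"angular":[0,0,0],"claw":-1},{"slide":[0,0,0],"angular":[0,0,0],"claw":-1}]'>/dev/null; python3 -c "$F"
python3 -c "
from h import *
im=viewer.snapshot('top')[130:250,270:430]; cv2.imwrite('pics/t7.png',cv2.resize(im,None,fx=5,fy=5,interpolation=cv2.INTER_CUBIC))
goto(.0508,-.0215,.0747,36)"
```

```text
JY -0.0236 Fy -9.51
  JY -0.0227 Fy -10.56
jig tcp [ 0.0511 -0.0227  0.0746] slide cm [-0.02 -0.12 -0.02] lean 36.0 q [-0.23  0.73  1.89  2.59  0.12 -1.11]
turn [ 0.005 -0.001 -0.002] slide after [-0.02 -0.12 -0.02]
```

View pics/t7.png

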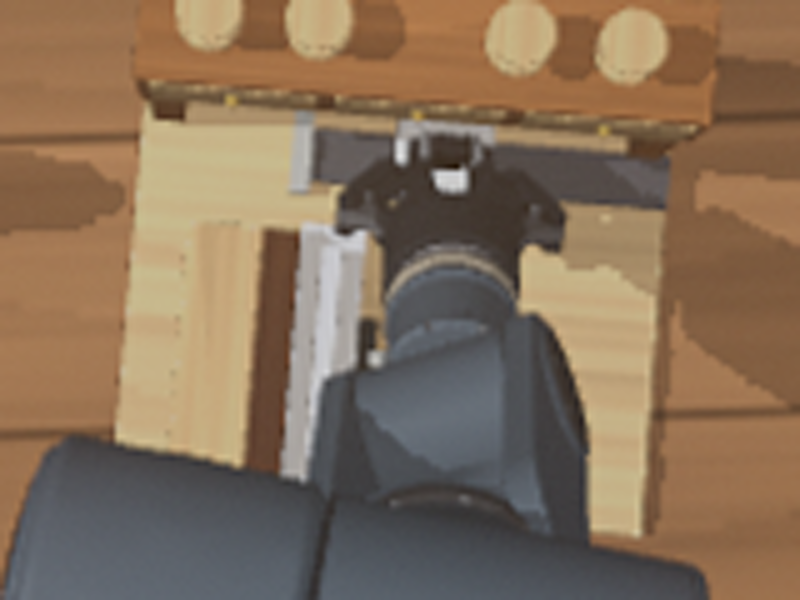

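The straightedge lies next to the edging (the boundary is at about x=300) with the nose behind it at (368,340). I advance further and read the force for the stop.

```bash
F='
from h import *
s=manip.sense();print("  JY %.4f Fy %.2f"%(J(s["tcp_pos"])[1],(RJ.T@s["force"])[1]))'
python3 -m creep '[{"slide":[0,-0.05,0],"angular":[0,0,0],"claw":-1},{"slide":[0,0,0],"angular":[0,0,0],"claw":-1}]'>/dev/null; python3 -c "$F"
python3 -m creep '[{"slide":[0,-0.05,0],"angular":[0,0,0],"claw":-1},{"slide":[0,0,0],"angular":[0,0,0],"claw":-1}]'>/dev/null; python3 -c "$F"
python3 -m creep '[{"slide":[0,0,0],"angular":[0,0,0],"claw":-1}]'>/dev/null; python3 -c "$F"
python3 -m creep '[{"slide":[0,-0.05,0],"angular":[0,0,0],"claw":-1},{"slide":[0,0,0],"angular":[0,0,0],"claw":-1}]'>/dev/null; python3 -c "$F"
python3 -m creep '[{"slide":[0,0,0],"angular":[0,0,0],"claw":-1}]'>/dev/null; python3 -c "$F"
```

```text
JY -0.0224 Fy -10.63
  JY -0.0220 Fy -10.36
  JY -0.0220 Fy -10.85
  JY -0.0217 Fy -12.09
  JY -0.0217 Fy -12.34
```

```bash
F='
from h import *
s=manip.sense();print("  JY %.4f Fy %.2f"%(J(s["tcp_pos"])[1],(RJ.T@s["force"])[1]))'
python3 -m creep '[{"slide":[0,-0.05,0],"angular":[0,0,0],"claw":-1},{"slide":[0,0,0],"angular":[0,0,0],"claw":-1}]'>/dev/null; python3 -c "$F"
python3 -m creep '[{"slide":[0,-0.05,0],"angular":[0,0,0],"claw":-1},{"slide":[0,0,0],"angular":[0,0,0],"claw":-1},{"slide":[0,0,0],"angular":[0,0,0],"claw":-1}]'>/dev/null; python3 -c "$F"
```

```text
JY -0.0213 Fy -12.02
  JY -0.0209 Fy -13.01
```

```bash
F='
from h import *
s=manip.sense();print("  JY %.4f Fy %.2f"%(J(s["tcp_pos"])[1],(RJ.T@s["force"])[1]))'
python3 -m creep '[{"slide":[0,-0.03,0],"angular":[0,0,0],"claw":-1},{"slide":[0,0,0],"angular":[0,0,0],"claw":-1}]'>/dev/null; python3 -c "$F"
python3 -m creep '[{"slide":[0,0.05,0],"angular":[0,0,0],"claw":-1},{"slide":[0,0,0],"angular":[0,0,0],"claw":-1}]'>/dev/null; python3 -c "$F"
python3 -m creep '[{"slide":[0,0.05,0],"angular":[0,0,0],"claw":-1},{"slide":[0,0,0],"angular":[0,0,0],"claw":-1}]'>/dev/null; python3 -c "$F"
```

```text
JY -0.0208 Fy -14.63
  JY -0.0208 Fy -10.77
  JY -0.0209 Fy -10.57
```

```bash
python3 -m creep '[{"slide":[0,0.08,0],"angular":[0,0,0],"claw":-1},{"slide":[0,0,0],"angular":[0,0,0],"claw":-1}]'
python3 -m creep '[{"slide":[0,0,0],"angular":[0,0,0],"claw":-0.1},{"slide":[0,0,0],"angular":[0,0,0],"claw":-0.1},{"slide":[0,0,0],"angular":[0,0,0],"claw":-0.1},{"slide":[0,0,0],"angular":[0,0,0],"claw":-0.1},{"slide":[0,0,-0.8],"angular":[0,0,0],"claw":-0.1},{"slide":[0,0,-0.8],"angular":[0,0,0],"claw":-0.1},{"slide":[0,0,-1],"angular":[0,0,0],"claw":-0.1},{"slide":[0,0,-1],"angular":[0,0,0],"claw":-0.1},{"slide":[0,0,-1],"angular":[0,0,0],"claw":-0.1},{"slide":[0,0,-1],"angular":[0,0,0],"claw":-0.1}]'
python3 -c "
from h import *
goto(-.06,-.03,.17,10)"
```

```text
t: 17.03
tcp_pos: [0.6759, -0.0215, 0.0746]
tool_rot: [0.949, -0.053, 0.309, 0.018]
force: [-3.9, -6.6, 4.6]
finger_gap: 0.271
gripper_force: 50.4
t: 17.87
tcp_pos: [0.6429, -0.0153, 0.1195]
tool_rot: [0.949, -0.052, 0.309, 0.017]
force: [0.5, 0.1, -0.0]
finger_gap: 0.449
gripper_force: 0.0
jig tcp [ 0.0175 -0.0184  0.1195] slide cm [-3.29  1.16 -8.65] lean 36.1 q [-0.23  0.62  1.96  2.31  0.1  -0.84]
turn [ 0.    -0.455  0.001] slide after [-6.76  1.16 -6.32]
```

```bash
python3 -m creep '[{"slide":[0,0,-2],"angular":[0,0,0],"claw":-0.1},{"slide":[0,0,-2],"angular":[0,0,0],"claw":-0.1},{"slide":[0,0,-2],"angular":[0,0,0],"claw":-0.1},{"slide":[0,0,-2],"angular":[0,0,0],"claw":-0.1},{"slide":[-1,0,-1],"angular":[0,-0.06,0],"claw":-0.1},{"slide":[-1,0,-1],"angular":[0,-0.06,0],"claw":-0.1},{"slide":[-1,0,-1],"angular":[0,-0.06,0],"claw":-0.1},{"slide":[-1,0,-1],"angular":[0,-0.06,0],"claw":-0.1},{"slide":[-1,0,0],"angular":[0,-0.06,0],"claw":-0.1},{"slide":[-1,0,0],"angular":[0,-0.06,0],"claw":-0.1}]'
python3 -m creep '[{"slide":[-1.5,0,0],"angular":[0,-0.05,0],"claw":-0.1},{"slide":[-1.5,0,0],"angular":[0,-0.05,0],"claw":-0.1},{"slide":[-2,0,0],"angular":[0,-0.05,0],"claw":-0.1},{"slide":[-2,0,0],"angular":[0,-0.05,0],"claw":-0.1},{"slide":[-2,0,0],"angular":[0,0,0],"claw":-0.1},{"slide":[0,0,0],"angular":[0,0,0],"claw":-0.1},{"slide":[0,0,0],"angular":[0,0,0],"claw":-0.1}]'
python3 - <<'E'
from h import *
import pickle
goto(-.15,-.02,.25,0)
s=manip.sense();im=viewer.snapshot("wrist");cv2.imwrite("pics/w8.png",im);pickle.dump(s,open("s8.pkl","wb"))
for p in [(-.05,.0605,.035),(-.05,.0205,.018),(-.075,.0205,.012)]: print(w2px("wrist",RJ@p+o,s))
E
```

```text
t: 18.7
tcp_pos: [0.5904, 0.0027, 0.1614]
tool_rot: [0.968, -0.045, 0.248, -0.005]
force: [-0.1, 0.2, -0.3]
finger_gap: 0.448
gripper_force: 0.0
t: 19.28
tcp_pos: [0.508, 0.0108, 0.1269]
tool_rot: [0.988, -0.044, 0.151, -0.01]
force: [1.1, -1.0, -0.2]
finger_gap: 0.452
gripper_force: 0.0
jig tcp [-0.1194 -0.0073  0.1269] slide cm [  0.72   0.78 -12.71] lean 17.2 q [-0.25  0.48  2.05  0.25  0.33  1.19]
turn [-0.037 -0.301  0.021] slide after [ -3.06   1.27 -12.31]
(np.float64(237.8014250270021), np.float64(147.95696877259488))
(np.float64(292.9641651838844), np.float64(152.6572465389391))
(np.float64(293.05112975929944), np.float64(184.15335263679577))
```

View pics/w8.png

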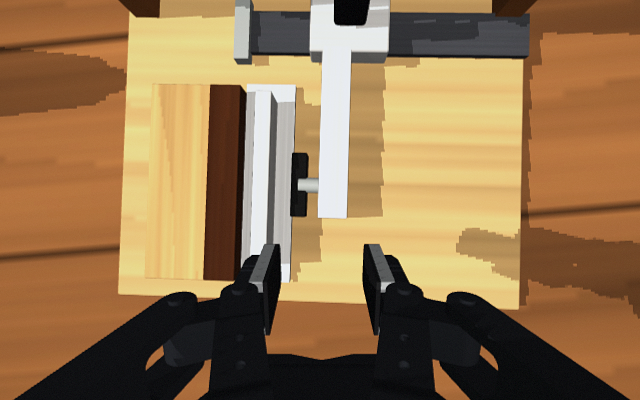

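```bash
python3 - <<'E'
from h import *
import pickle
im=cv2.imread("pics/w8.png")[70:290,190:370]; cv2.imwrite("pics/w8c.png",cv2.resize(im[60:160,40:180],None,fx=5,fy=5,interpolation=cv2.INTER_CUBIC))
im=cv2.imread("pics/w1.png")
for f,rows in(("w1",(125,158)),("w8",(160,210))):
    g=cv2.imread(f"pics/{f}.png"); s=pickle.load(open(f"s{f[1]}.pkl","rb"))
    for r in rows: 
        x0=315 if f=="w1" else 280
        print(f,r,list(enumerate(g[r,x0:x0+55,1].tolist(),x0))[::1])
E
```

```text
w1 125 [(315, 222), (316, 222), (317, 223), (318, 222), (319, 222), (320, 221), (321, 221), (322, 221), (323, 222), (324, 219), (325, 219), (326, 221), (327, 220), (328, 220), (329, 189), (330, 12), (331, 27), (332, 27), (333, 26), (334, 28), (335, 31), (336, 30), (337, 24), (338, 25), (339, 29), (340, 24), (341, 45), (342, 147), (343, 154), (344, 152), (345, 152), (346, 153), (347, 150), (348, 152), (349, 152), (350, 151), (351, 149), (352, 150), (353, 150), (354, 163), (355, 181), (356, 252), (357, 248), (358, 246), (359, 247), (360, 247), (361, 247), (362, 246), (363, 246), (364, 247), (365, 246), (366, 247), (367, 247), (368, 247), (369, 247)]
w1 158 [(315, 226), (316, 226), (317, 226), (318, 225), (319, 225), (320, 225), (321, 225), (322, 226), (323, 224), (324, 226), (325, 227), (326, 226), (327, 59), (328, 24), (329, 28), (330, 28), (331, 31), (332, 28), (333, 30), (334, 29), (335, 28), (336, 27), (337, 25), (338, 44), (339, 133), (340, 162), (341, 158), (342, 158), (343, 156), (344, 157), (345, 157), (346, 156), (347, 157), (348, 156), (349, 157), (350, 157), (351, 169), (352
[... 810 characters left out ...]
7), (331, 237), (332, 237), (333, 236), (334, 237)]
w8 210 [(280, 180), (281, 183), (282, 184), (283, 185), (284, 196), (285, 187), (286, 184), (287, 187), (288, 192), (289, 191), (290, 36), (291, 9), (292, 20), (293, 14), (294, 18), (295, 27), (296, 26), (297, 24), (298, 26), (299, 25), (300, 24), (301, 26), (302, 24), (303, 26), (304, 24), (305, 3), (306, 35), (307, 143), (308, 151), (309, 147), (310, 146), (311, 149), (312, 145), (313, 146), (314, 147), (315, 146), (316, 142), (317, 147), (318, 244), (319, 238), (320, 236), (321, 236), (322, 236), (323, 236), (324, 236), (325, 236), (326, 237), (327, 237), (328, 237), (329, 236), (330, 236), (331, 237), (332, 236), (333, 236), (334, 236)]
```

View pics/w8c.png

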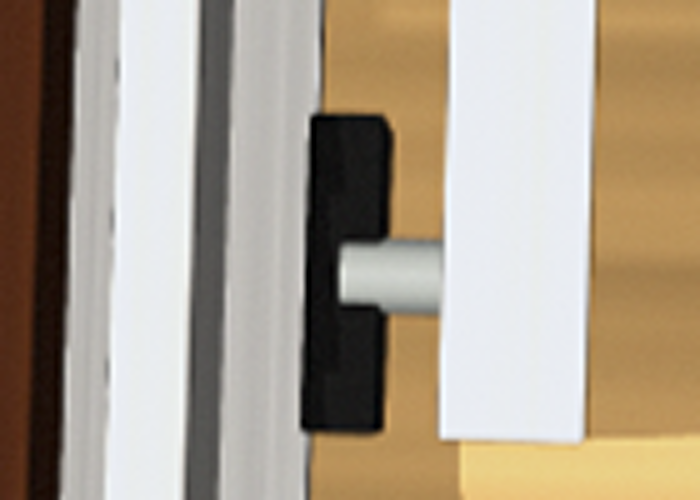

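```bash
python3 - <<'E'
from h import *
import pickle
s1,s8=[pickle.load(open(f"s{k}.pkl","rb"))for k in(1,8)]
Y=lambda s,u,v,z:J(px2w("wrist",u,v,z,s))[1]*1000
for zn in(.028,.030,.032):
    for s,l in((s1,[(329.2,355.6,125),(326.8,352.6,158)]),(s8,[(291.3,318.9,160),(289.8,317.7,210)])):
        print(zn,[(round(Y(s,a,r,zn),1),round(Y(s,a,r,zn)-Y(s,b,r,.038),2)) for a,b,r in l])
E
```

```text
0.028 [(np.float64(-74.3), np.float64(25.72)), (np.float64(-74.2), np.float64(25.83))]
0.028 [(np.float64(20.4), np.float64(21.86)), (np.float64(20.6), np.float64(22.03))]
0.03 [(np.float64(-74.2), np.float64(25.77)), (np.float64(-74.2), np.float64(25.89))]
0.03 [(np.float64(20.2), np.float64(21.6)), (np.float64(20.3), np.float64(21.77))]
0.032 [(np.float64(-74.2), np.float64(25.83)), (np.float64(-74.1), np.float64(25.94))]
0.032 [(np.float64(19.9), np.float64(21.35)), (np.float64(20.1), np.float64(21.51))]
```

The final view shows the straightedge flush along the edging and centred on it. The nose is pressed against its rear side, pushed in by about 3–4 mm judging by force and picture. The gripper is clear, so I hand the job in.

```bash
python3 -c "
from station import ticket
print(ticket.sign_off())"
```

```text
the job is handed in; nothing more can be done
None
```

The job is handed in: the straightedge lies flat and centred, held flush against the edging by the clamp's nose. The nose is pushed in by an estimated 3–4 mm (aim was 3 mm), the gripper has let go and is clear, and the hammer, jar and cone were not touched.

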